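# Seat the test cell on the tilt stage, raise it to the red mark and hold it

### The arm

A 6-joint arm with a two-finger parallel gripper is mounted at the origin on a cart in front of the work surface, level with it; the furniture and walls round the work are solid. World frame = base frame: x ahead of the robot, y to its left, z up, the work surface at z = 0. Lengths are in m, angles in degrees, forces in N, time in s.
With the tool pointing down it reaches from about 0.3 to 0.95 m from the base axis. Payload 3.1 kg.
Tool frame: the origin (TCP) lies on the centre line of the jaws, within the pads' length; the fingertips stand ahead of it and the grasp point (between the pads) lies 8 mm behind it (manip.finger_overhang is the z of the fingertips in the tool frame, in m); z points along the fingers, y is the direction in which the jaws open and shut (so a half turn about z gives the same grasp; the last joint's range is limited). The gripper opens to 85 mm and grips with 20 to 120 N. Pads are 22 mm wide; open, the fingers measure 114 mm over their backs; the gripper's body (76 mm by 85 mm) begins 54 mm behind the grasp point. The pads swing forward as they close: fully open they stand 13 mm farther back than shut.
Start: joints at [-70.571, 17.653, 93.61, -0, 68.738, -3.994], TCP at [0.248, -0.574, 0.242] pointing down, gripper open.
Joint ranges: [-175.34, 175.34], [-45.06, 112.39], [2.9, 150.54], [-68.45, 248.45], [3.09, 151.38], [-168.51, 168.51]. Speed limits (degrees/s): [159.86, 159.86, 180, 180, 180, 180].

### API

Orientations are given as [roll, pitch, yaw] about the fixed x, y, z axes, in that order (R = Rz(yaw) Ry(pitch) Rx(roll)).
In Python, from cell import manip gives the robot as it stands. The module is installed in compiled form; this text tells all that it offers.
- The arm moves only by the shell command python3 -m pendant 'ROWS'. ROWS is a JSON object of lists of equal length, an entry for each row: "travel": the shift along the tool's x, y, z scaled (see below), a list of three; "rot": the turn, a rotation vector about the tool's x, y, z scaled (see below), a list of three; "hand": the closure in counts, from 0 (fully open) to 255 (shut). In form: {"travel": [[x, y, z], ...], "rot": [[ax, ay, az], ...], "hand": [hand, ...]}. A call has 1 to 20 rows; each row shifts and turns the commanded pose from where the row before left it, along the tool's axes as they then stand; what a row does not reach is not made up. The controller multiplies each number of a shift by 0.025 m and each number of a turn by 0.12 rad. A row lasts 1/8 s, in which the tool goes at most 62.5 mm and 10.7 degrees, less where a joint would pass 70% of its speed; a pose out of reach is approached as far as the arm can. A call with a number of a shift or a turn outside -1 to 1 is refused whole. A call with a gripper value outside its range is refused whole. The fingers move at their own pace and stop on an object; the grip force is fixed at half the most. Time passes only in rows, so rows that do not move let the fingers close. It gives the time, the measured TCP pose, the force and the opening at its end, in the units of the state.
- manip.state(): the state, without advancing time (a new reading comes with each control period).
- manip.get_image(name): name is "scene" or "top"; returns the picture (384x512x3 uint8, red, green, blue); there is no depth.
- manip.camera_params(name): a dict with "K" (3x3 intrinsics, pixels), "dist" ([k1, k2, p1, p2, k3] as OpenCV has them; the pictures are not rectified), "origin" and "orientation" of the camera in the world. Camera axes: x right, y down, z forward; pixel columns grow to the right and rows downward; lengths in m; the calibration is good to about 2 mm. A picture is of the moment at which its call begins. camera_params takes no time and is no camera call.
- manip.job_done(): hands the job in, once; it reports no verdict.
Trained networks look in the newest picture that a camera, given by its name, has taken for a name from the list of things; names that differ only in an ending like _2 or _b are one class to them, and where a whole thing is asked for, a point or a joint stands for the part that bears it (a point fixed in the world has none). Each returns a list of dicts, best first, with "score" (0 to 1); they miss things now and then, are a little off and sometimes report something else, mostly with a low value. They report only what shows in the picture. A call takes as long as a camera call.
- manip.look_for(camera, target): "xyz" ([x, y, z] in m, in world coordinates, good to about 4 mm: the middle of the surface that is visible of it).
- manip.mark_of(camera, target): "xyz" ([x, y, z] in m, in world coordinates, good to about 4 mm: a listed point, or the origin of a listed thing).
The state is a dict: "time_s": time; "joint_positions": joint angles; "qvel": joint speeds; "joint_torque": joint torques, N m; "tcp_pos": TCP position; "tool_rot": TCP orientation; "force": force on the tool from outside, world axes, zero at the start; "ft_torque": the same for the moment, N m; "gripper_width": opening from 0.0 (shut) to 1.0 (fully open).
Only numpy, scipy, OpenCV 4.12 (cv2) and the standard library are available. Lean on these libraries where they do the work, as an engineer would, in place of code of your own. Each camera call takes 0.05 s, during which the arm holds its last target.

### The job

Get the solar test cell ready for its angled-light reading: with the tilt stage's plate still lying down, push the white cell holder along its guides until you feel it come fully home against the ledge at the hinge. Then lift the plate by the steel bar at its free end until its yellow pointer stands at the red mark on the scale; the clamp knob is off, so finish while still holding the plate there, steady, with the cell still home against the ledge. Leave the red mark as it is set and do not disturb the loose parts round the stage.

Things in the scene. Friction and masses are not known exactly. Their poses are not given: they have to be found in the camera images.
- tilt_stage: Tilt stage, fixed: aluminium base (x -78 to +102, y -78 to +98, 12 mm thick), hinge blocks at +y, rest posts, and an upright quarter-circle scale plate at its +x side (face at x = +78, rim radius 150, 196 mm tall, marks every 5 degrees). Origin on the worktop; x points away from the robot (yaw within 0.25 rad), y left, z up. The hinge axis runs along x at y = +75, z = 46 mm.
- tilt_plate (a joint): Angle of the dark hinged plate, rad: 0 level on its rests (start), grows as the free (-y) end is lifted, limit 1.25. Nearly free hinge: let go, it falls shut. Plate 132 (x) by 125 (hinge axis to edge) by 8 mm, 0.55 kg, about 3 N at the bar. A ledge 10 mm high lies 14 to 22 mm from the axis; two guides 6 mm high, 105 mm apart, run from it to the free edge.
- hinge (a point): Point on the hinge axis, at the middle of the plate's width; axes as tilt_stage.
- bar (a point): Middle of the round steel lifting bar, 12 mm thick, parallel to the hinge axis, 180 mm from it, in the plate's mid-plane (46 mm above the worktop at angle 0), 55 mm off the plate's edge, about 80 mm free to grip; it may turn in the grip. Plate axes: x along the hinge, -y from hinge to bar, z out of the plate's top.
- ledge (a point): Middle of the foot of the ledge's stop face, on the plate's top surface 22 mm from the hinge axis; axes of the plate as for bar. The stop face looks along -y.
- pointer (a point): Tip of the plate's yellow pointer, 135 mm from the hinge axis, close in front of the scale (73.5 mm along x from the middle); moves with the plate.
- red_mark (a point): Where the pointer's tip must be: inner tip of the red rider clipped on the rim of the scale, 135 mm from the hinge axis, same x as the pointer. The pointer tip meets it when the plate's angle equals the rider's angle.
- red_rider (a joint): Angle of the red rider on the scale in rad, measured like the plate's: 0.44 to 0.87 (25 to 50 degrees). Set beforehand and held by its own friction; not to be moved.
- test_cell: White solar cell holder, about 0.19 kg, loose on the plate between the guides, 12 to 32 mm short of the ledge. Origin under it; x points to the ledge, z up. Body x -28 to +32, y +-50, 13 mm high (thin parts to 16); small gold sockets stand 4 mm out on the -x side. Fully home its origin is 32 mm from the stop face. It slides with about 1 N; at the ledge it stops hard.
- power_sensor: Bystander: black round optical sensor, 48 mm across, 26 mm high. Origin under its centre.
- amber_filter: Bystander: square framed amber filter lying flat, 50 x 50 x 9 mm. Origin under its centre.
- clamp_knob: Bystander: black thumb knob with a screw, 20 mm across, 29 mm high, the stage's clamp knob standing off the stage. Origin under its centre.
- post_holder: Bystander: light metal post holder with post, 25 x 41 mm, 95 mm tall. Origin under its centre.

How it is judged (in metres and radians):
On the way, in this order (a step that is already met when the one before it is completed fails the run):
1. the cell holder is home against the ledge while the plate lies down (y of test_cell in the frame of ledge above -0.0345 m and z of test_cell in the frame of ledge below 0.004 m and angle between the x axis of test_cell and the y axis of ledge, either way round below 0.06 rad and value of joint tilt_plate below 0.04 rad), for 0.2 s.
2. the plate is raised to the red mark and held by the fingers, the cell still home (y of test_cell in the frame of ledge above -0.0345 m and z of test_cell in the frame of ledge below 0.004 m and angle between the x axis of test_cell and the y axis of ledge, either way round below 0.06 rad and distance between pointer and red_mark below 0.007 m and contact force between the fingers and tilt_plate above 0.5 N and velocity of joint tilt_plate between -0.06 and 0.06 rad/s), for 0.3 s.
At the end, for the whole second after the job is handed in: The fingers hold the plate, still (under 0.06 rad/s), with the pointer tip within 7 mm of the red mark (3 degrees), and the cell holder lies home on the plate: within 2.5 mm of the ledge, flat and square (all of step 2); the arm keeps its last pose, push and grip.
It fails at once if the plate was raised while the cell holder was not home against the ledge (value of joint tilt_plate above 0.12 rad and y of test_cell in the frame of ledge below -0.038 m).
It fails at once if the red rider was shifted along the scale by more than 5 mm (distance of red_mark from where it was at the start of the episode above 0.005 m).
It fails at once if a loose part near the stage was moved by more than 20 mm (distance of any of power_sensor, amber_filter, clamp_knob, post_holder from where it was at the start of the episode above 0.02 m).
It also fails if it takes over 45 s, if anything falls off the work surface, if the arm or the gripper's body presses on something with over 40 N, if the wrist force passes 120 N, or if a joint passes its speed limit or range.

## Working session

There is one attempt and no reset: what is moved stays moved. The work goes in short steps, Python scripts to look and compute and a shell command to move; the robot and the scene stay as the last step left them, time stands still between calls to the robot, and variables do not carry over. Pictures are saved under pics/ and viewed, and the job is handed in when it is done.

```bash
mkdir -p pics; ls; cat > h.py <<'E'
import numpy as np, cv2
from cell import manip
from scipy.spatial.transform import Rotation as R
def snap(c,n):
    im=manip.get_image(c); cv2.imwrite(f'pics/{n}.png',im[:,:,::-1]); return im
E
python3 - <<'E'
from h import *
print(manip.state(), manip.finger_overhang)
for c in ('scene','top'):
    snap(c,c+'0'); p=manip.camera_params(c); print(p)
for c in ('scene','top'):
    for t in ['tilt_stage','hinge','bar','ledge','pointer','red_mark','test_cell','power_sensor','amber_filter','clamp_knob','post_holder']:
        r=manip.mark_of(c,t)[:2]
        print(c,t,[(np.round(d['xyz'],4).tolist(),round(d['score'],2)) for d in r])
print(manip.state()['time_s'])
E
```

```text
pics
{'time_s': 0.0, 'joint_positions': array([-7.05709469e+01,  1.77060827e+01,  9.36900348e+01, -7.86338452e-04,
        6.87367575e+01, -3.99594495e+00]), 'qvel': array([ 0.03539735, -0.00269116, -0.0004063 , -0.06673814, -0.04584962,
        0.06127971]), 'joint_torque': array([-1.33745557e-04, -4.15260386e+01, -2.76664996e+01,  1.38998594e-06,
        1.04054430e-02,  9.11561983e-06]), 'tcp_pos': array([ 0.24814812, -0.57275547,  0.24102561]), 'tool_rot': array([-1.79867397e+02, -8.52913739e-03,  2.34252742e+01]), 'force': array([-0.31489915, -0.37480255,  0.31628654]), 'ft_torque': array([-0.02896827,  0.03377976, -0.04329276]), 'gripper_width': 1.002141800764068} 0.011
{'K': array([[442.87282995,   0.        , 255.57900565],
       [  0.        , 442.87282995, 189.10663573],
       [  0.        ,   0.        ,   1.        ]]), 'dist': array([-0.07488033,  0.        ,  0.        ,  0.        ,  0.        ]), 'origin': array([-0.04291978,  0.97864523,  0.80598315]), 'orientation': array([-129.17679253,   -1.11398632, -144.47917209])}
{'K': array([[468.03362958,   0.        , 250
[... 891 characters left out ...]
[0.484, -0.09, 0.0006], 0.6)]
top tilt_stage [([0.4474, 0.2381, 0.0019], 0.71)]
top hinge [([0.4581, 0.314, 0.0482], 0.81), ([0.4816, -0.0899, 0.0017], 0.74)]
top bar [([0.4387, 0.1356, 0.044], 0.89)]
top ledge [([0.4555, 0.2938, 0.053], 0.7)]
top pointer [([0.5145, 0.1739, 0.0423], 0.72), ([0.4271, 0.4003, -0.0012], 0.54)]
top red_mark [([0.5154, 0.1889, 0.1039], 0.63), ([0.4658, 0.4644, -0.0042], 0.29)]
top test_cell [([0.4484, 0.251, 0.0488], 0.6), ([0.5171, 0.1913, 0.1057], 0.52)]
top power_sensor [([0.3934, 0.0249, -0.0001], 0.86)]
top amber_filter [([0.4633, 0.4617, -0.005], 0.82)]
top clamp_knob [([0.4261, 0.3959, -0.0006], 0.51)]
top post_holder [([0.3971, 0.0269, 0.0009], 0.22)]
1.2
```

View pics/scene0.png

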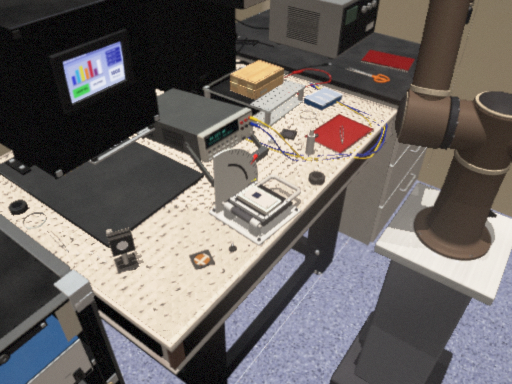

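View pics/top0.png

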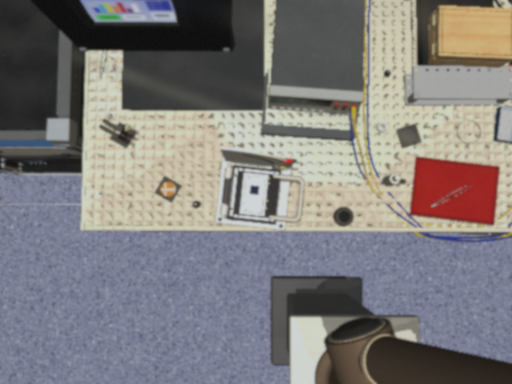

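```bash
cat >> h.py <<'E'
def proj(c,P):
    p=manip.camera_params(c); Rm=R.from_euler('xyz',p['orientation'],degrees=True).as_matrix()
    Pc=(np.atleast_2d(P)-p['origin'])@Rm
    return cv2.projectPoints(Pc.astype(float),np.zeros(3),np.zeros(3),p['K'],p['dist'])[0][:,0]
H=np.array([0.4575,0.3155,0.046]); YAW=-0.112
def plate(P,a=0.0,H=None,yaw=None):
    H=globals()['H'] if H is None else H; yaw=YAW if yaw is None else yaw
    # plate coords: x, y(neg toward bar), z
    P=np.atleast_2d(P).astype(float)
    return P@(R.from_euler('z',yaw)*R.from_euler('x',-a)).as_matrix().T+H
def crop(im,c0,c1,r0,r1,s,n,pts=(),thick=-1):
    q=cv2.resize(im[r0:r1,c0:c1][:,:,::-1],None,fx=s,fy=s,interpolation=cv2.INTER_CUBIC)
    for p,col in pts: cv2.circle(q,(int((p[0]+.5-c0)*s),int((p[1]+.5-r0)*s)),3,col,1)
    cv2.imwrite(f'pics/{n}.png',q)
E
cat > ov.py <<'E'
from h import *
for c,b in (('top',(205,320,140,240,6)),('scene',(195,315,140,250,6))):
    im=cv2.imread(f'pics/{c}0.png')[:,:,::-1]
    A=[]
    for P in [(0,-.18,0),(-.04,-.18,0),(.04,-.18,0)]: A.append((proj(c,plate([P]))[0],(0,255,0)))
    for P in [(-.066,-.125,.004),(.066,-.125,.004)]: A.append((proj(c,plate([P]))[0],(255,0,0)))
    for P in [(-.0525,-.022,.004),(.0525,-.022,.004)]: A.append((proj(c,plate([P]))[0],(255,0,255)))
    A.append((proj(c,plate([(.0735,-.135,0)]))[0],(0,0,255)))
    for d in (25,26.6,30,35): A.append((proj(c,plate([(.0735,-.135,0)],np.radians(d)))[0],(0,0,0)))
    for x in (-.078,.102):
        for y in (-.078,.098): A.append((proj(c,plate([(x,y-.075,.012-.046)]))[0],(0,255,255)))
    crop(im,*b,c+'_ov',A)
    crop(im,*b,c+'_cr')
E
python3 ov.py
```

```text
(no output)
```

View pics/top_ov.png

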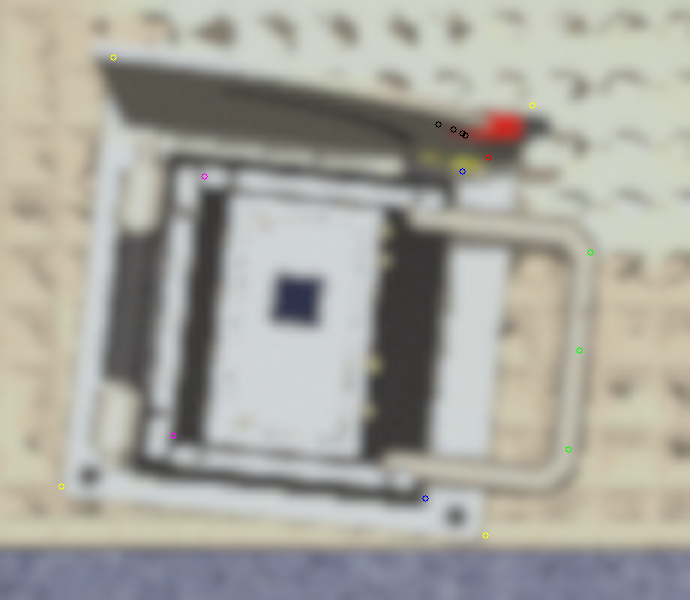

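View pics/scene_ov.png

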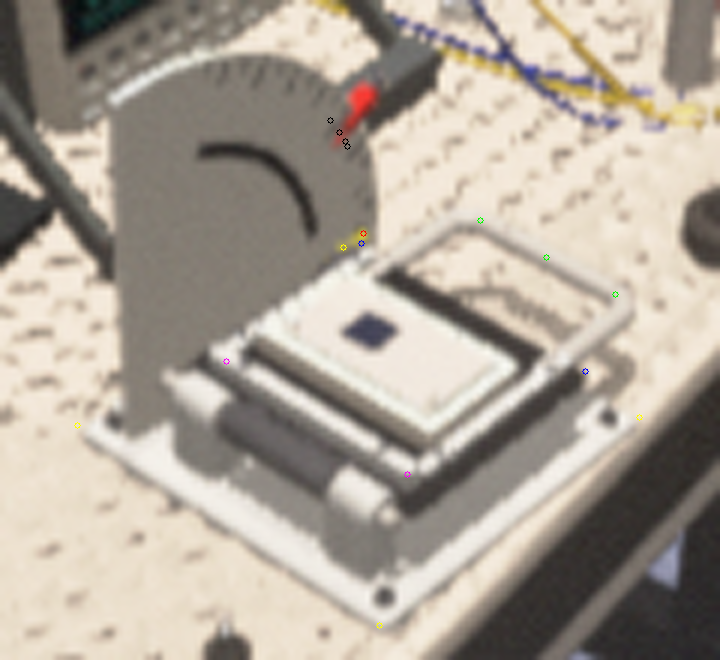

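View pics/top_cr.png

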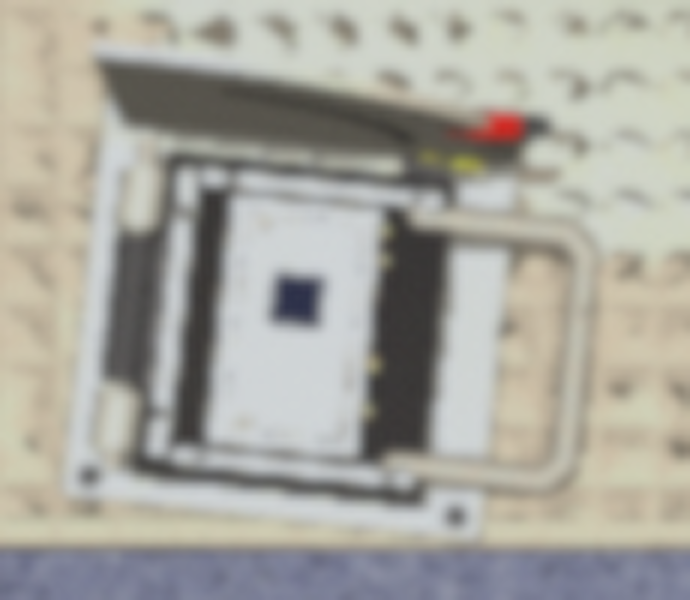

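```bash
python3 -m pendant '{"travel":[[0,0,0],[0,0,0],[0,0,0],[0,0,0],[0,0,0]],"rot":[[0,0,0.87],[0,0,0.87],[0,0,0.87],[0,0,0.87],[0,0,0.87]],"hand":[255,255,255,255,255]}'
python3 - <<'E'
from h import *
for c,b in (('top',(262,302,150,185,18)),('scene',(240,275,145,190,13))):
    im=cv2.imread(f'pics/{c}0.png')[:,:,::-1]
    A=[]
    for d in (0,25,30,35,40): A.append((proj(c,plate([(.0735,-.135,0)],np.radians(d)))[0],(0,255,0)))
    crop(im,*b,c+'_z',A)
E
```

```text
time_s: 1.82
tcp_pos: [0.2484, -0.5735, 0.2423]
tool_rot: [-180.0, 0.0, -6.7]
force: [-0.1, -1.1, 0.0]
gripper_width: 0.002
```

View pics/top_z.png

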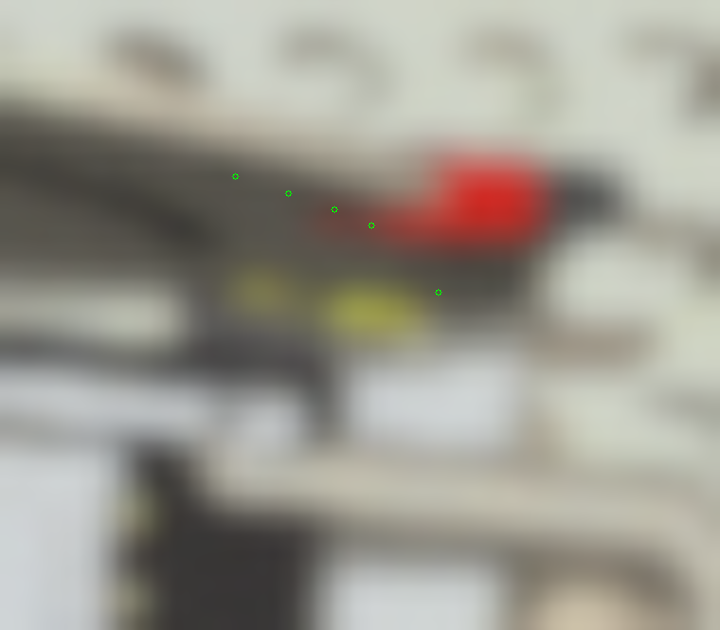

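View pics/scene_z.png

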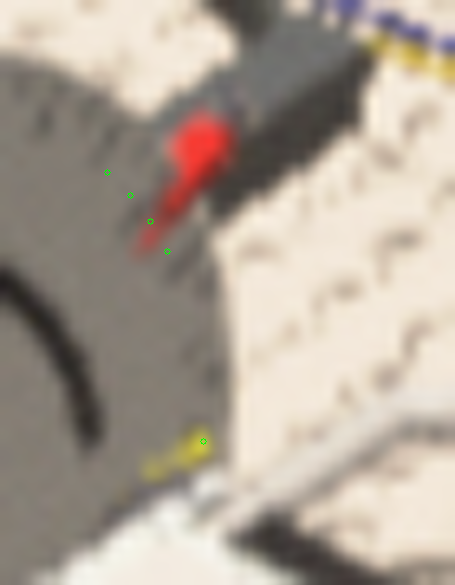

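```bash
python3 -m pendant '{"travel":[[0.14,-0.97,0],[0.14,-0.97,0],[0.14,-0.97,0],[0.14,-0.97,0],[0.14,-0.97,0],[0.14,-0.97,0],[0.14,-0.97,0],[0.14,-0.97,0],[0.14,-0.97,0],[0.14,-0.97,0],[0.14,-0.97,0],[0.14,-0.97,0],[0.14,-0.97,0],[0.14,-0.97,0],[0.14,-0.97,0],[0.14,-0.97,0]],"rot":[[0,0,0],[0,0,0],[0,0,0],[0,0,0],[0,0,0],[0,0,0],[0,0,0],[0,0,0],[0,0,0],[0,0,0],[0,0,0],[0,0,0],[0,0,0],[0,0,0],[0,0,0],[0,0,0]],"hand":[255,255,255,255,255,255,255,255,255,255,255,255,255,255,255,255]}'
python3 - <<'E'
from h import *
for d in (0,25,28,30,32,35,40):
    q=proj('scene',plate([(.0735,-.135,0),(.0735,-.155,0)],np.radians(d)))
    v=q[1]-q[0]; q2=(q+.5-[240,145])*13; print(d,q2.round().tolist(),np.degrees(np.arctan2(-v[1],v[0])))
print(np.degrees(np.arctan2(105,57)))
E
```

```text
time_s: 3.82
tcp_pos: [0.348, -0.1929, 0.2424]
tool_rot: [180.0, -0.0, -6.5]
force: [-0.0, 0.3, 0.4]
gripper_width: -0.001
0 [[203.0, 441.0], [265.0, 400.0]] 33.68074915325707
25 [[168.0, 251.0], [227.0, 182.0]] 49.81072608056348
28 [[158.0, 233.0], [216.0, 160.0]] 51.517827731550405
30 [[151.0, 222.0], [208.0, 147.0]] 52.643159792663916
32 [[143.0, 211.0], [199.0, 134.0]] 53.760624706890276
35 [[131.0, 195.0], [185.0, 116.0]] 55.42630934820549
40 [[107.0, 172.0], [159.0, 89.0]] 58.19023036412117
61.50436138175502
```

```bash
python3 -m pendant '{"travel":[[0.14,-0.97,0],[0.14,-0.97,0],[0.14,-0.97,0],[0.14,-0.97,0],[0.14,-0.97,0],[0.14,-0.97,0],[0.14,-0.97,0],[0.14,-0.97,0],[0.14,-0.97,0],[0.14,-0.97,0],[0.14,-0.97,0],[0.14,-0.97,0],[0.14,-0.97,0],[0.14,-0.97,0.4],[0.14,-0.97,0.4],[0.14,-0.97,0.4],[0,0,0]],"rot":[[0,0,0],[0,0,0],[0,0,0],[0,0,0],[0,0,0],[0,0,0],[0,0,0],[0,0,0],[0,0,0],[0,0,0],[0,0,0],[0,0,0],[0,0,0],[0,0,0],[0,0,0],[0,0,0],[0,0,0]],"hand":[255,255,255,255,255,255,255,255,255,255,255,255,255,255,255,255,255]}'
python3 - <<'E'
from h import *
s=manip.state(); print(s['tcp_pos'],s['tool_rot'],s['joint_positions'].round(),s['force'])
im=snap('top','top1'); crop(im,205,320,140,240,6,'top1c')
im=snap('scene','scene1'); crop(im,180,315,120,250,5,'scene1c')
d=s['tcp_pos']-H; x=np.array([np.cos(YAW),np.sin(YAW)]); print('plate xy',d[:2]@x,d[:2]@[-x[1],x[0]],s['tcp_pos'][2])
E
```

```text
time_s: 5.95
tcp_pos: [0.4464, 0.1862, 0.2116]
tool_rot: [180.0, 0.1, -6.3]
force: [-0.3, -0.4, 0.9]
gripper_width: -0.002
[0.44642922 0.18617083 0.211589  ] [ 1.79969901e+02  8.04805569e-02 -6.34031989e+00] [ 17.   4. 114.   0.  62. 114.] [-0.26374855 -0.40360109  0.8584316 ]
plate xy 0.0034531894727603514 -0.1297562060730236 0.21158900374324255
```

View pics/top1c.png

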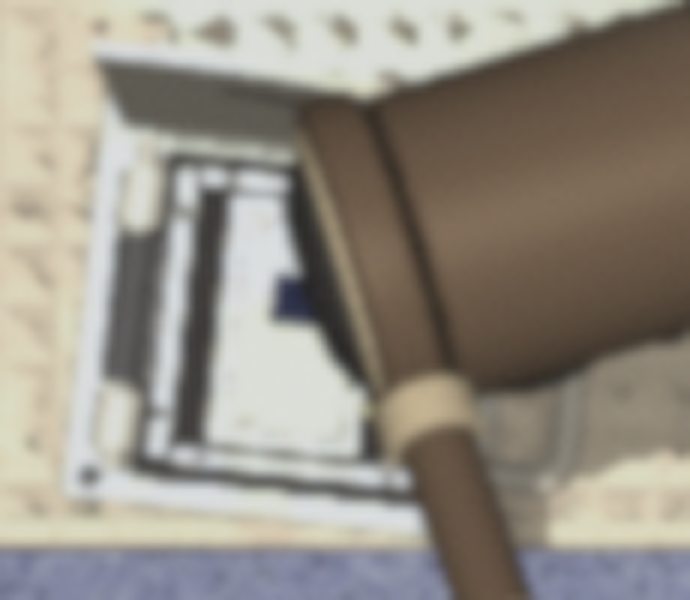

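View pics/scene1c.png

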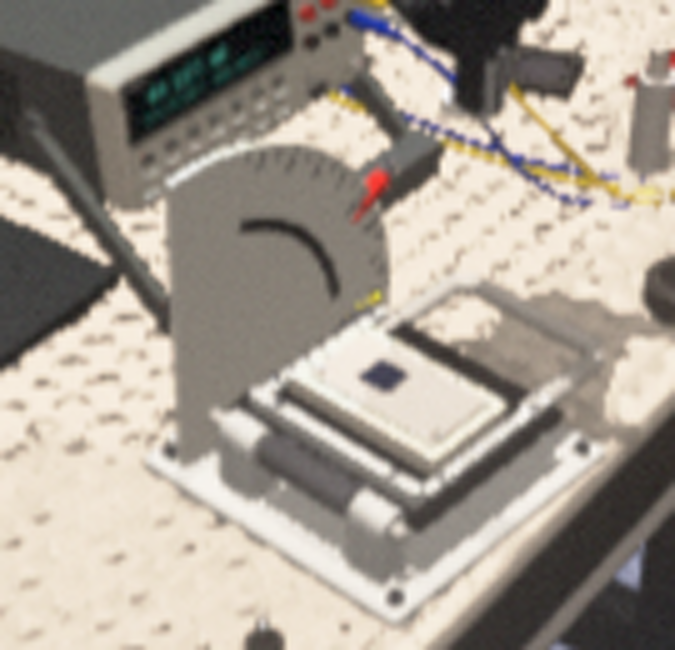

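```bash
python3 -m pendant '{"travel":[[0,0,0.8],[0,0,0.8],[0,0,0.8],[0,0,0.8],[0,0,0.8],[0,0,0.8],[0,0,0.8],[0,0,0.2],[0,0,0.06],[0,0,0]],"rot":[[0,0,0],[0,0,0],[0,0,0],[0,0,0],[0,0,0],[0,0,0],[0,0,0],[0,0,0],[0,0,0],[0,0,0]],"hand":[255,255,255,255,255,255,255,255,255,255]}'
python3 - <<'E'
from h import *
s=manip.state(); print(s['tcp_pos'],s['force'])
im=snap('scene','scene2'); crop(im,180,315,120,250,5,'scene2c')
E
```

```text
time_s: 7.3
tcp_pos: [0.4481, 0.1849, 0.0666]
tool_rot: [-180.0, -0.1, -6.5]
force: [-0.2, 0.0, 0.3]
gripper_width: 0.001
[0.44806938 0.18489396 0.06663714] [-0.24162408  0.02938022  0.2937863 ]
```

View pics/scene2c.png

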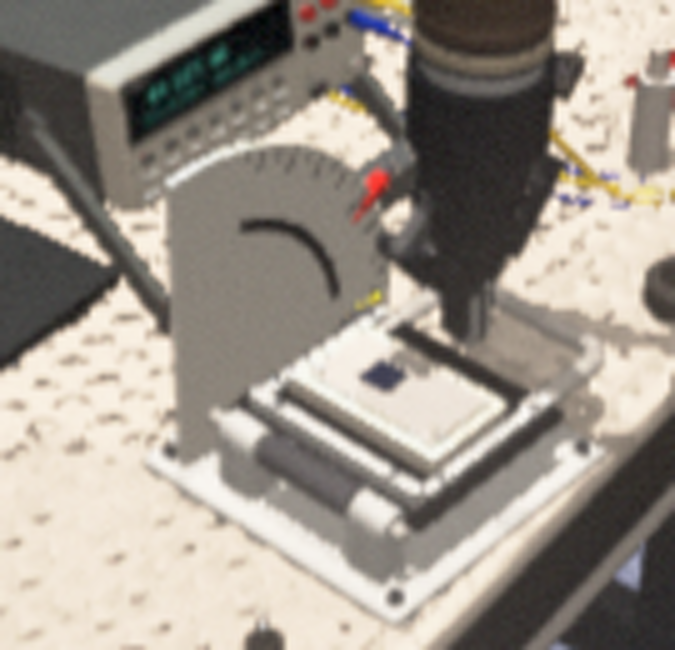

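```bash
python3 -m pendant '{"travel":[[0,-0.2,0],[0,-0.2,0],[0,-0.2,0],[0,-0.2,0],[0,-0.1,0],[0,-0.1,0],[0,0,0]],"rot":[[0,0,0],[0,0,0],[0,0,0],[0,0,0],[0,0,0],[0,0,0],[0,0,0]],"hand":[255,255,255,255,255,255,255]}'
python3 - <<'E'
from h import *
s=manip.state(); d=s['tcp_pos']-H; x=np.array([np.cos(YAW),np.sin(YAW)]); print('plate xy',d[:2]@x,d[:2]@[-x[1],x[0]],s['tcp_pos'][2],s['force'])
im=snap('scene','scene3'); crop(im,180,315,120,250,5,'scene3c')
E
```

```text
time_s: 8.22
tcp_pos: [0.4501, 0.2097, 0.0657]
tool_rot: [180.0, 0.0, -6.5]
force: [0.3, -1.3, -1.0]
gripper_width: -0.003
plate xy 0.0044336776904243605 -0.10594270705419255 0.06570296962274068 [ 0.31863378 -1.30954132 -0.98212513]
```

View pics/scene3c.png

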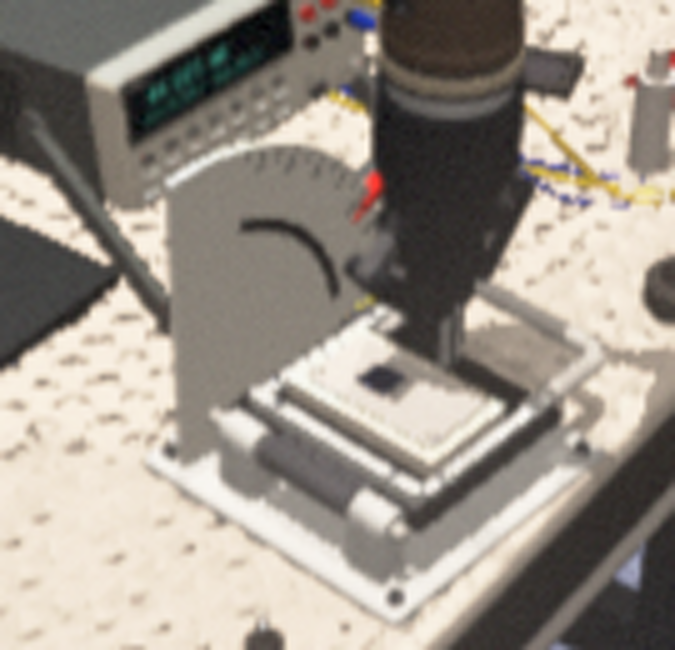

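```bash
python3 -m pendant '{"travel":[[0,-0.1,0],[0,-0.1,0],[0,-0.1,0],[0,-0.1,0],[0,0,0]],"rot":[[0,0,0],[0,0,0],[0,0,0],[0,0,0],[0,0,0]],"hand":[255,255,255,255,255]}'
```

```text
time_s: 8.9
tcp_pos: [0.4514, 0.22, 0.0658]
tool_rot: [-180.0, -0.0, -6.5]
force: [0.9, -0.2, -0.3]
gripper_width: 0.001
```

```bash
python3 -m pendant '{"travel":[[0,-0.08,0],[0,-0.08,0],[0,0,0]],"rot":[[0,0,0],[0,0,0],[0,0,0]],"hand":[255,255,255]}'
```

```text
time_s: 9.28
tcp_pos: [0.4503, 0.2218, 0.0656]
tool_rot: [179.7, 0.2, -6.4]
force: [-2.3, -7.8, 3.9]
gripper_width: -0.003
```

```bash
python3 - <<'E'
from h import *
im=snap('scene','scene4'); crop(im,205,305,155,245,7,'scene4c')
for c in ('scene',):
  for t in ('test_cell','ledge'):
    print(t,[(np.round(d['xyz'],4).tolist(),round(d['score'],2)) for d in manip.mark_of(c,t)[:2]])
print(manip.state()['force'])
E
```

```text
test_cell [([0.4445, 0.2611, 0.0502], 0.97)]
ledge [([0.4564, 0.2953, 0.0486], 0.78)]
[-2.77041319 -6.65837819  4.13179445]
```

View pics/scene4c.png

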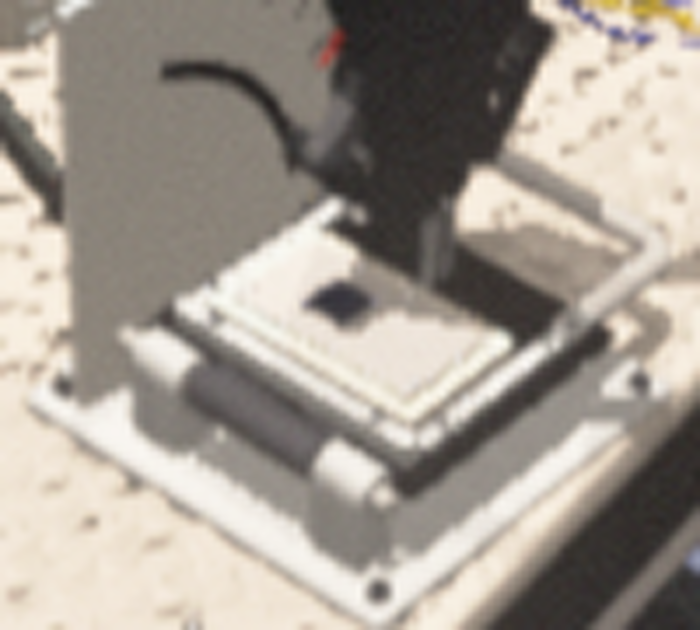

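```bash
python3 -m pendant '{"travel":[[0,-0.1,0],[0,-0.1,0],[0,0,0],[0,0,0],[0,0,0]],"rot":[[0,0,0],[0,0,0],[0,0,0],[0,0,0],[0,0,0]],"hand":[255,255,255,255,255]}'
python3 - <<'E'
from h import *
s=manip.state(); print(s['tcp_pos'],s['tool_rot'],s['force'])
for c in ('scene',):
  for t in ('test_cell','ledge','bar','hinge'):
    print(t,[(np.round(d['xyz'],4).tolist(),round(d['score'],2)) for d in manip.mark_of(c,t)[:2]])
E
```

```text
time_s: 10.05
tcp_pos: [0.4498, 0.2227, 0.0655]
tool_rot: [179.3, 0.3, -6.3]
force: [-2.8, -18.9, 10.7]
gripper_width: -0.001
[0.44984047 0.22274989 0.06545144] [179.29230414   0.33573814  -6.26094753] [ -2.83402492 -18.91856599  10.68066389]
test_cell [([0.4445, 0.2611, 0.0502], 0.97)]
ledge [([0.4564, 0.2953, 0.0486], 0.78)]
bar [([0.4349, 0.1396, 0.049], 0.92), ([0.4617, 0.4657, 0.0016], 0.44)]
hinge [([0.4558, 0.3168, 0.0436], 0.83)]
```

```bash
python3 -m pendant '{"travel":[[0,0.4,0],[0,0.4,0],[0,0,-0.8],[0,0,-0.8],[0,0.3,-0.6],[0,0.8,0],[0,0.8,0],[0,0.7,0],[0,0.2,0],[0,0,0],[0,0,0]],"rot":[[0,0,0],[0,0,0],[0,0,0],[0,0,0],[0,0,0],[0,0,0],[0,0,0],[0,0,0],[0,0,0],[0,0,0],[0,0,0]],"hand":[255,255,255,255,255,135,135,135,135,135,135]}'
cat > chk.py <<'E'
from h import *
import sys
n=sys.argv[1]
s=manip.state(); d=s['tcp_pos']-H; x=np.array([np.cos(YAW),np.sin(YAW)]); print('plate xy',d[:2]@x,d[:2]@[-x[1],x[0]],'z',s['tcp_pos'][2],s['tool_rot'],s['force'],s['gripper_width'],s['joint_positions'].round(0),s['time_s'])
im=snap('scene',n); crop(im,195,315,140,240,6,n+'c')
im=snap('top',n+'t'); crop(im,205,320,140,240,6,n+'tc')
E
python3 chk.py s5
```

```text
time_s: 11.62
tcp_pos: [0.4424, 0.1395, 0.1208]
tool_rot: [-180.0, -0.0, -6.5]
force: [-0.4, 0.5, 0.5]
gripper_width: 0.471
plate xy 0.004642483207497583 -0.1765747315232625 z 0.1208216722084133 [-1.79981343e+02 -1.26753307e-02 -6.47463138e+00] [-0.37814266  0.52020352  0.52130604] 0.4711563454410937 [ 12.   9. 120.   0.  51. 109.] 11.625
```

View pics/s5c.png

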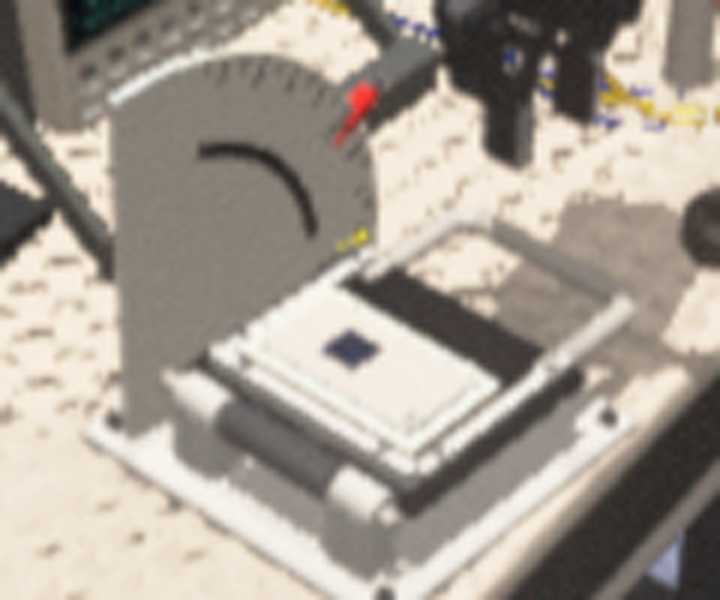

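View pics/s5tc.png

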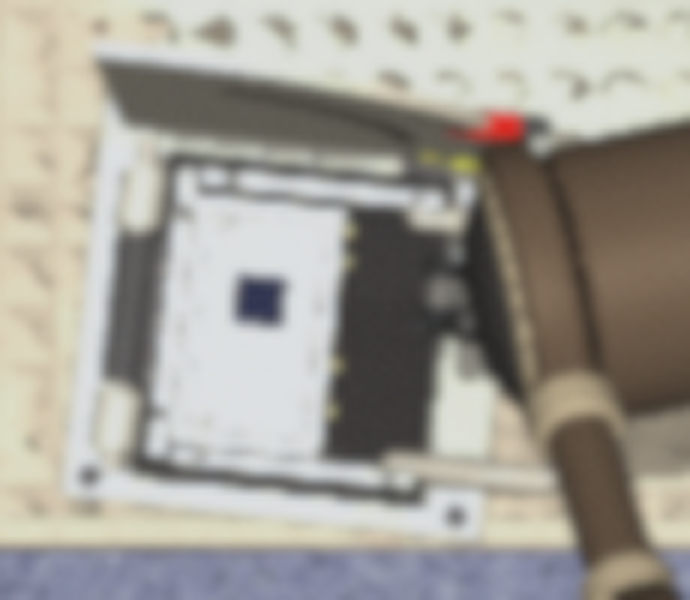

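```bash
python3 -m pendant '{"travel":[[-0.18,0.14,0.5],[0,0,0.7],[0,0,0.7],[0,0,0.7],[0,0,0.5],[0,0,0.2],[0,0,0],[0,0,0]],"rot":[[0,0,0],[0,0,0],[0,0,0],[0,0,0],[0,0,0],[0,0,0],[0,0,0],[0,0,0]],"hand":[135,135,135,135,135,135,135,135]}'
python3 chk.py s6
```

```text
time_s: 12.72
tcp_pos: [0.4379, 0.1363, 0.0388]
tool_rot: [-180.0, -0.1, -6.5]
force: [0.0, 0.5, 0.1]
gripper_width: 0.47
plate xy 0.0005060369248556144 -0.18024834781074303 z 0.038752094401847785 [-1.79978118e+02 -6.37146015e-02 -6.48550833e+00] [0.02832248 0.52660064 0.07799217] 0.4699805934447435 [ 12.  18. 122.   0.  40. 108.] 12.725
```

View pics/s6c.png

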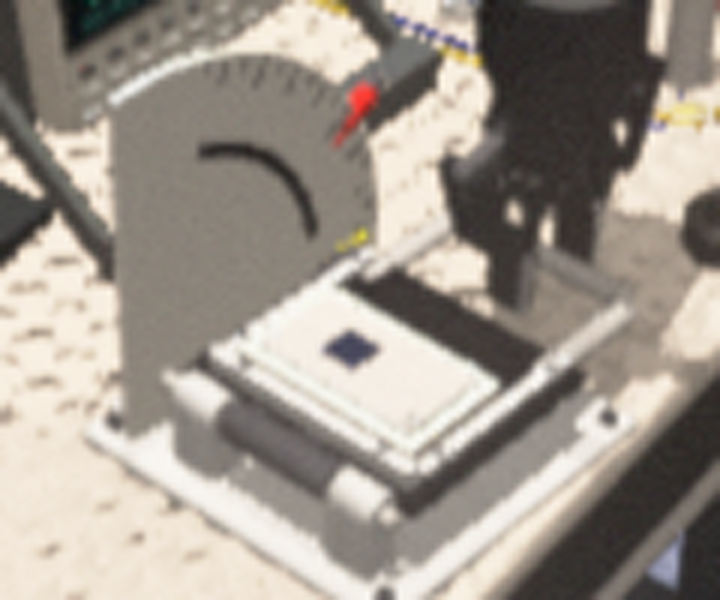

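Fingers straddle the bar. Close.

```bash
python3 -m pendant '{"travel":[[0,0,0],[0,0,0],[0,0,0],[0,0,0],[0,0,0],[0,0,0]],"rot":[[0,0,0],[0,0,0],[0,0,0],[0,0,0],[0,0,0],[0,0,0]],"hand":[190,220,255,255,255,255]}'
python3 chk.py s7
```

```text
time_s: 13.58
tcp_pos: [0.4376, 0.1366, 0.0387]
tool_rot: [-180.0, -0.0, -6.5]
force: [-1.6, 2.8, 6.5]
gripper_width: 0.119
plate xy 0.00024360045773800992 -0.1800023157956348 z 0.03870724020305007 [-1.79960628e+02 -2.79929498e-02 -6.48834992e+00] [-1.64287149  2.75097495  6.48213021] 0.11906935397590494 [ 12.  18. 122.   0.  40. 108.] 13.575
```

```bash
python3 -m pendant '{"travel":[[0,0.006,-0.216],[0,0.006,-0.216],[0,0.006,-0.216],[0,0.006,-0.216],[0,0.006,-0.216],[0,0.006,-0.216],[0,0,0]],"rot":[[-0.25,0,0],[-0.25,0,0],[-0.25,0,0],[-0.25,0,0],[-0.25,0,0],[-0.25,0,0],[0,0,0]],"hand":[255,255,255,255,255,255,255]}'
python3 chk.py s8
```

```text
time_s: 14.55
tcp_pos: [0.4378, 0.1381, 0.0705]
tool_rot: [169.7, -0.0, -6.4]
force: [0.9, 2.0, -2.4]
gripper_width: 0.116
plate xy 0.00023662902663210844 -0.17847398158618488 z 0.07051818037153715 [ 1.69694173e+02 -3.93393437e-02 -6.41894407e+00] [ 0.86682109  1.99791235 -2.41267494] 0.1160533272764093 [ 18.  17. 119. -12.  49. 123.] 14.55
```

View pics/s8c.png

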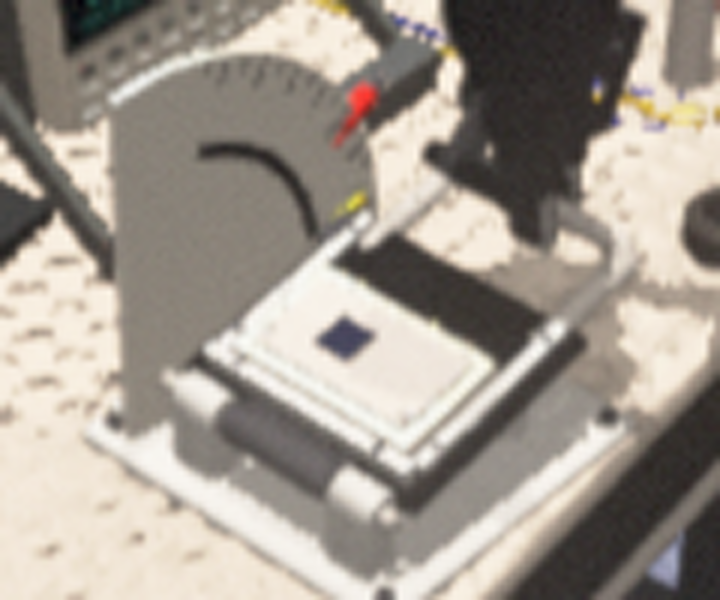

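```bash
python3 -m pendant '{"travel":[[0,0.006,-0.216],[0,0.006,-0.216],[0,0.006,-0.216],[0,0.006,-0.216],[0,0.006,-0.216],[0,0.006,-0.216],[0,0.006,-0.216],[0,0.006,-0.216],[0,0.006,-0.216],[0,0,0]],"rot":[[-0.25,0,0],[-0.25,0,0],[-0.25,0,0],[-0.25,0,0],[-0.25,0,0],[-0.25,0,0],[-0.25,0,0],[-0.25,0,0],[-0.25,0,0],[0,0,0]],"hand":[255,255,255,255,255,255,255,255,255,255]}'
python3 chk.py s9
```

```text
time_s: 15.9
tcp_pos: [0.4391, 0.1511, 0.1174]
tool_rot: [154.2, -0.0, -6.4]
force: [1.5, 4.2, -4.7]
gripper_width: 0.113
plate xy 0.00011139487299740407 -0.16545902251483494 z 0.11741955968356392 [ 1.54174574e+02 -1.27272807e-02 -6.42807305e+00] [ 1.5478664   4.17085499 -4.65516175] 0.11322936073695845 [ 27.  20. 112. -23.  66. 137.] 15.9
```

View pics/s9c.png

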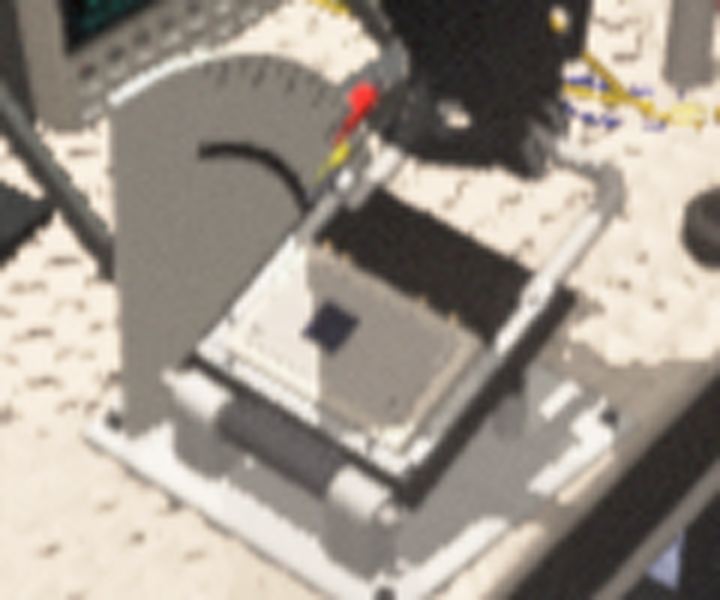

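```bash
python3 - <<'E'
from h import *
im=cv2.imread('pics/s9.png')[:,:,::-1]; crop(im,240,275,145,190,13,'s9z')
im=cv2.imread('pics/s9t.png')[:,:,::-1]; crop(im,262,302,150,185,18,'s9tz')
for c in ('scene','top'):
  for t in ('pointer','red_mark','bar'):
    for d in manip.mark_of(c,t)[:2]:
        e=d['xyz']-H; e=R.from_euler('z',-YAW).apply(e)
        print(c,t,np.round(d['xyz'],4),round(d['score'],2),'ang',np.degrees(np.arctan2(e[2],-e[1])).round(1),'r',np.hypot(e[1],e[2]).round(4))
E
```

```text
scene pointer [0.5127 0.1888 0.1061] 0.97 ang 26.7 r 0.134
scene red_mark [0.4449 0.2697 0.0749] 0.55 ang 31.6 r 0.0551
scene red_mark [0.5166 0.1879 0.1064] 0.52 ang 26.7 r 0.1345
scene bar [0.4367 0.1558 0.1239] 0.75 ang 25.8 r 0.1789
top pointer [0.5145 0.187  0.103 ] 0.56 ang 25.2 r 0.134
top red_mark [0.5159 0.1902 0.1027] 0.37 ang 25.7 r 0.1309
top bar [0.4377 0.1534 0.1249] 0.76 ang 25.8 r 0.1814
```

View pics/s9z.png

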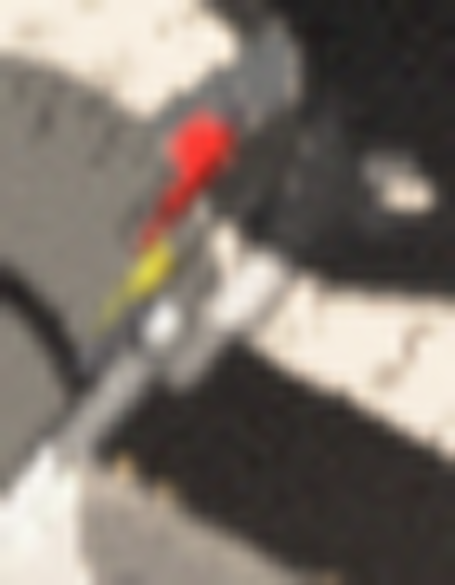

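View pics/s9tz.png

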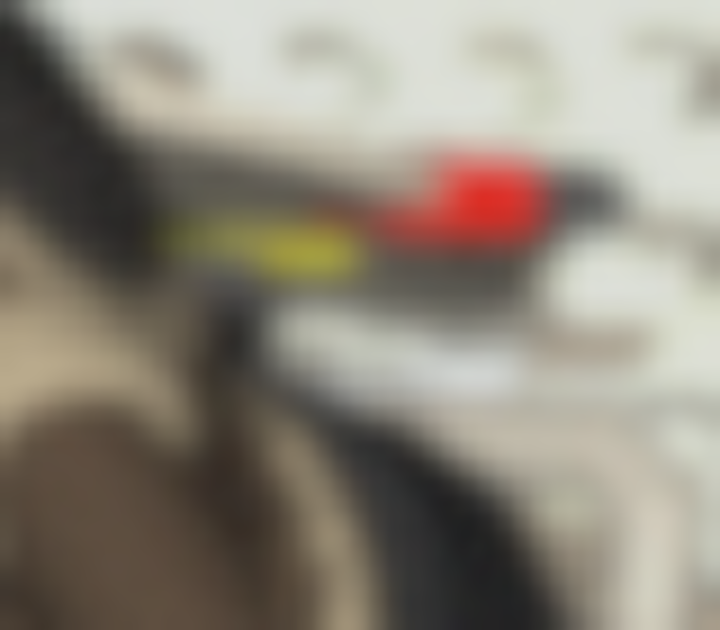

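```bash
python3 -m pendant '{"travel":[[0,0.006,-0.216],[0,0.003,-0.108],[0,0,0],[0,0,0]],"rot":[[-0.25,0,0],[-0.125,0,0],[0,0,0],[0,0,0]],"hand":[255,255,255,255]}'
python3 chk.py s10
cat > z.py <<'E'
from h import *
import sys
n=sys.argv[1]
im=cv2.imread(f'pics/{n}.png')[:,:,::-1]; crop(im,240,275,145,190,13,n+'z')
im=cv2.imread(f'pics/{n}t.png')[:,:,::-1]; crop(im,262,302,150,185,18,n+'tz')
for c in ('scene','top'):
  for t in ('pointer','red_mark','bar'):
    for d in manip.mark_of(c,t)[:2]:
        e=d['xyz']-H; e=R.from_euler('z',-YAW).apply(e)
        print(c,t,np.round(d['xyz'],4),round(d['score'],2),'ang',np.degrees(np.arctan2(e[2],-e[1])).round(1),'r',np.hypot(e[1],e[2]).round(4))
E
python3 z.py s10
```

```text
time_s: 16.8
tcp_pos: [0.4395, 0.1542, 0.1244]
tool_rot: [151.7, -0.0, -6.5]
force: [2.0, 4.8, -3.8]
gripper_width: 0.114
plate xy 9.379463070005447e-05 -0.16230821409704185 z 0.12436143214306239 [ 1.51718572e+02 -1.72960828e-02 -6.48967442e+00] [ 2.00148504  4.77792527 -3.79490904] 0.11446156183005458 [ 29.  20. 110. -25.  68. 138.] 16.8
scene pointer [0.5135 0.1884 0.1082] 0.89 ang 27.4 r 0.1352
scene red_mark [ 0.4245  0.3942 -0.0027] 0.53 ang -146.8 r 0.089
scene red_mark [0.5146 0.1888 0.1091] 0.37 ang 27.8 r 0.1352
scene bar [0.4369 0.1576 0.1321] 0.71 ang 28.4 r 0.181
top pointer [0.5162 0.1877 0.1098] 0.82 ang 27.9 r 0.1363
top red_mark [0.5159 0.1862 0.1032] 0.51 ang 25.1 r 0.1347
top bar [0.4418 0.1548 0.1307] 0.6 ang 27.7 r 0.1823
top bar [0.3978 0.027  0.0007] 0.3 ang -8.8 r 0.2968
```

View pics/s10z.png

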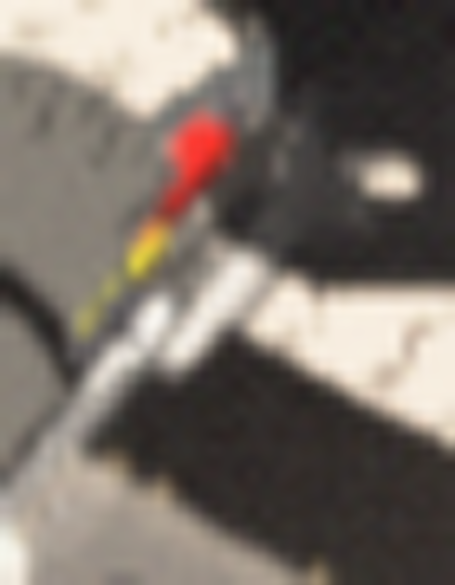

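View pics/s10tz.png

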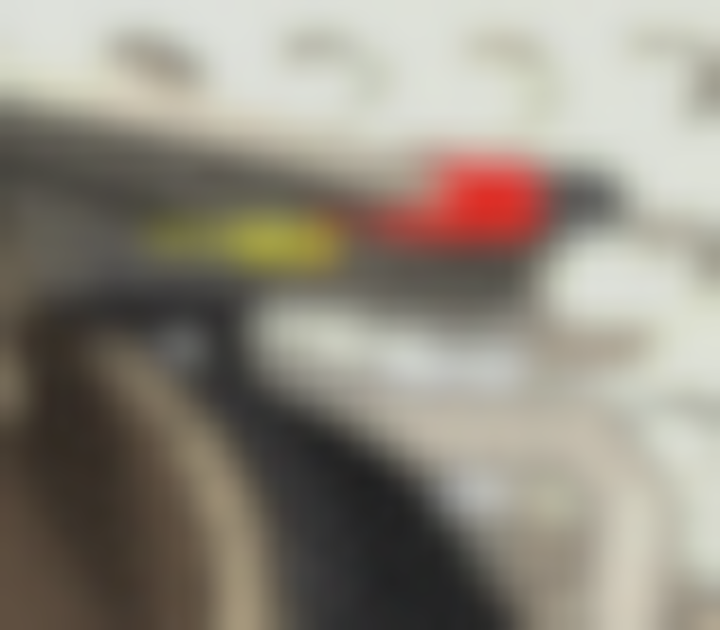

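```bash
python3 -m pendant '{"travel":[[0,0.002,-0.063],[0,0.002,-0.063],[0,0,0],[0,0,0],[0,0,0]],"rot":[[-0.073,0,0],[-0.073,0,0],[0,0,0],[0,0,0],[0,0,0]],"hand":[255,255,255,255,255]}'
python3 chk.py s11; python3 z.py s11
```

```text
time_s: 17.82
tcp_pos: [0.4396, 0.1555, 0.1271]
tool_rot: [150.7, -0.0, -6.5]
force: [2.3, 5.2, -5.6]
gripper_width: 0.117
plate xy 5.347671403851341e-05 -0.1609533851860312 z 0.1271328154733121 [ 1.50721662e+02 -1.51177937e-02 -6.49948288e+00] [ 2.28408431  5.16448068 -5.55061242] 0.11659864266338679 [ 29.  21. 110. -25.  69. 139.] 17.825
scene pointer [0.5128 0.19   0.1106] 0.9 ang 28.6 r 0.135
scene red_mark [0.5163 0.1891 0.107 ] 0.51 ang 27.1 r 0.1338
scene bar [0.4377 0.161  0.135 ] 0.69 ang 29.7 r 0.1794
top pointer [0.5159 0.1879 0.1086] 0.74 ang 27.5 r 0.1356
top red_mark [0.5167 0.1877 0.1039] 0.38 ang 25.7 r 0.1336
top bar [0.4388 0.1588 0.1306] 0.94 ang 28.2 r 0.1791
```

View pics/s11z.png

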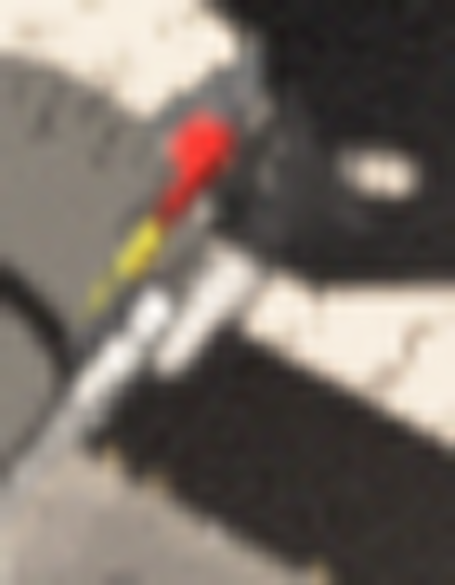

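View pics/s11tz.png

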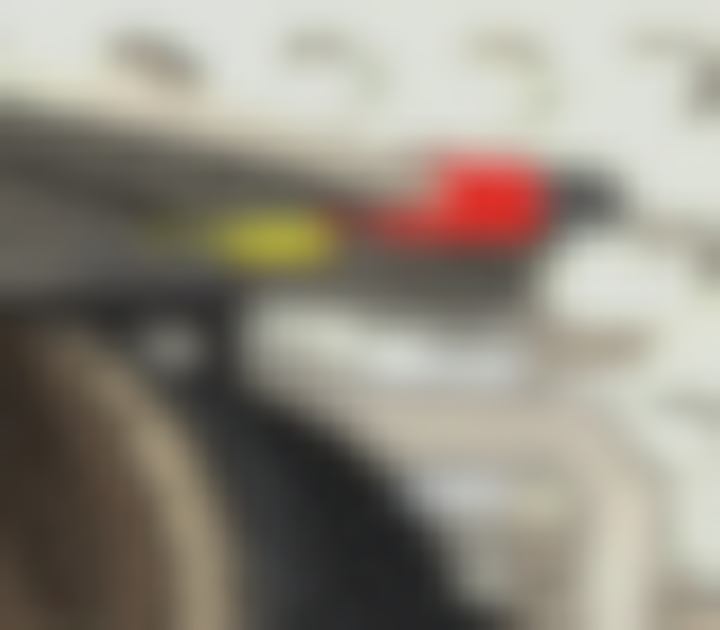

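View pics/s11c.png

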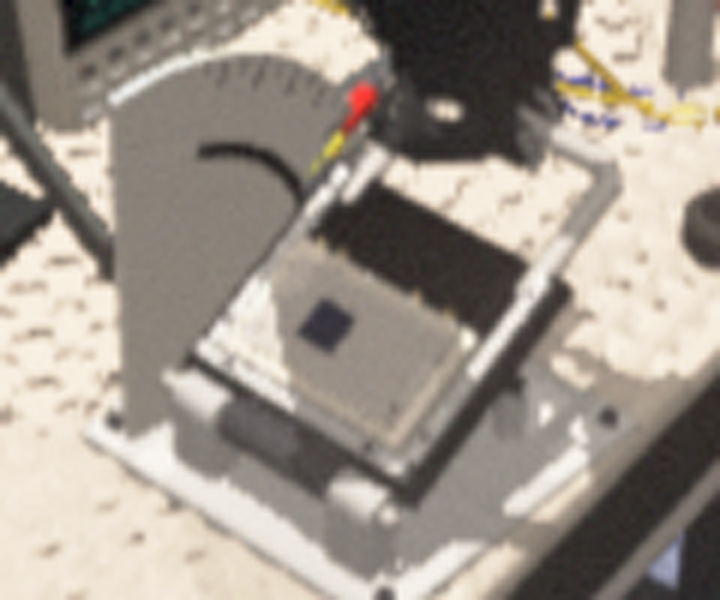

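```bash
python3 - <<'E'
from h import *
d0=proj('scene',plate([(.0735,-.135,0),(.077,-.135,0)],np.radians(28))); print('scene dx 3.5mm',(d0[1]-d0[0])*13)
d0=proj('top',plate([(.0735,-.135,0),(.077,-.135,0)],np.radians(28))); print('top',(d0[1]-d0[0])*18)
np.set_printoptions(linewidth=200)
for f,(c0,c1,r0,r1) in (('scene0',(247,259,153,167)),('s11',(245,259,153,172)),('top0',(276,294,157,165)),('s11t',(268,294,157,168)),('s9t',(268,294,157,168))):
    im=cv2.imread(f'pics/{f}.png').astype(int)[r0:r1,c0:c1]
    print(f,c0,r0); print('R-G'); print(im[:,:,2]-im[:,:,1]); 
    if f[0:2]!='sc' and f!='top0': print('G-B'); print(im[:,:,1]-im[:,:,0])
E
```

```text
scene dx 3.5mm [-12.48789035  -6.79928793]
top [  3.03724344 -27.15741224]
scene0 247 153
R-G
[[  4   9  12  16  15   6   2  18  51  25  12   8]
 [  5   5   6   6   4   2  20  91 130 107  56  14]
 [  5   5   6   9   7  15  82 164 180 175 105  24]
 [  6   5   9   4   8  24 119 176 182 166  91  22]
 [  6   6   7   7   8  14  82 168 170 109  60  15]
 [  8   6   6   7   7  14  57 156 116  62  22   8]
 [  6   6   7   7   9  35  96 115  62  21   6   4]
 [  6   7   7   8  15  60 113  70  18   5   7   7]
 [  7   8   8   8  27  66  66  32  14   7   8  15]
 [  8   7   6  14  64  63  33  12   7  10  17  12]
 [  4   7   7  32  78  34  11   6   7  14  13  11]
 [  9   7  10  32  30  13   7   8   6  13  12  17]
 [  9   8   8  11  10   8   5   8   6  10  16  11]
 [  6   5   7   9   6   6   7   8   8   9  18  12]]
s11 245 153
R-G
[[  6   7   6   9  11  15  15   7   0  20  51  27  10   5]
 [  7   7   6   5   9   7   5   4  23  99 132 112  59  14]
 [  7   7   5   7   7   6   5  15  87 167 183 181 110  25]
 [  6   7   6   6   8   6   7  23 123 178 188 174  97  24]
 [  9   7   7  10   7   5   7  18  89 1
[... 6357 characters left out ...]
11 12 14 15 15 16 16 15 15 11  9  7  7  7  7  8  8]
 [ 2  3  6  7  9 10 10 10  9  9 10 10 11 12 13 13 14 14 12  9  8  7  6  4  3  3]
 [ 2  2  6 11 14 16 18 19 18 18 17 16 14 11 11 10 11 12 10  9  9  8  7  4  2  2]
 [ 2  3 13 23 31 34 38 41 41 45 45 44 40 28 15  8  8  9  8  8  7  7  7  5  4  5]
 [ 2  5 16 29 37 41 48 54 63 76 81 82 75 51 23 10  7  7  6  7  8  6  7  8  8  9]
 [ 5  6 10 17 20 22 27 34 55 76 85 87 80 55 26 10  8  8  8  7  6  6  9  9 12 13]
 [ 9  8  9 11 10  7  7 11 25 39 44 46 44 32 17 10  8  7  7  7  7  7  9 11 14 14]
 [15 13 12 12 11  6  3  2  7 11 14 15 15 12 11  9  9  8  8  8  7  7  8 12 12 13]
 [18 16 16 15 12  7  3  2  5  9 11 12 13 11 11 10  9  9 10  8  9  9 10 12 13 13]]
```

```bash
python3 -m pendant '{"travel":[[0,-0.002,0.063],[0,-0.002,0.063],[0,-0.002,0.063],[0,-0.002,0.063],[0,0,0],[0,0,0],[0,0,0],[0,0,0],[0,0,0]],"rot":[[0.073,0,0],[0.073,0,0],[0.073,0,0],[0.073,0,0],[0,0,0],[0,0,0],[0,0,0],[0,0,0],[0,0,0]],"hand":[255,255,255,255,255,255,255,255,255]}'
python3 chk.py s12; python3 z.py s12
python3 - <<'E'
from h import *
for c in('scene','top'):
  for t in('test_cell','ledge'):
    for d in manip.mark_of(c,t)[:1]:
        e=R.from_euler('x',np.radians(27.3)).apply(R.from_euler('z',-YAW).apply(d['xyz']-H)); print(c,t,e.round(4),d['score'])
E
```

```text
time_s: 19.35
tcp_pos: [0.4393, 0.1528, 0.1215]
tool_rot: [152.7, -0.0, -6.5]
force: [2.4, 6.1, -5.9]
gripper_width: 0.118
plate xy 8.102173809656654e-05 -0.16370135441597425 z 0.12146740401953207 [ 1.52743813e+02 -2.47493355e-02 -6.50885182e+00] [ 2.36224712  6.09937843 -5.9447815 ] 0.11847598567078467 [ 28.  20. 111. -24.  67. 138.] 19.35
scene pointer [0.5147 0.1863 0.1056] 0.87 ang 26.0 r 0.1358
scene pointer [0.4572 0.2996 0.0597] 0.6 ang 40.9 r 0.0209
scene red_mark [0.5147 0.186  0.1049] 0.55 ang 25.7 r 0.1357
scene bar [0.4364 0.1589 0.1315] 0.9 ang 28.4 r 0.1796
scene bar [ 0.4193  0.3947 -0.0024] 0.56 ang -147.0 r 0.0888
top pointer [0.4265 0.3948 0.    ] 0.69 ang -148.6 r 0.0883
top red_mark [0.5135 0.1876 0.1024] 0.55 ang 25.0 r 0.1334
top bar [0.4409 0.1543 0.1277] 0.64 ang 26.8 r 0.1815
scene test_cell [-0.0034 -0.0552  0.0008] 0.74
scene ledge [ 0.0011 -0.0176  0.0039] 0.69
top test_cell [-0.0046 -0.0482  0.004 ] 0.74
```

View pics/s12z.png

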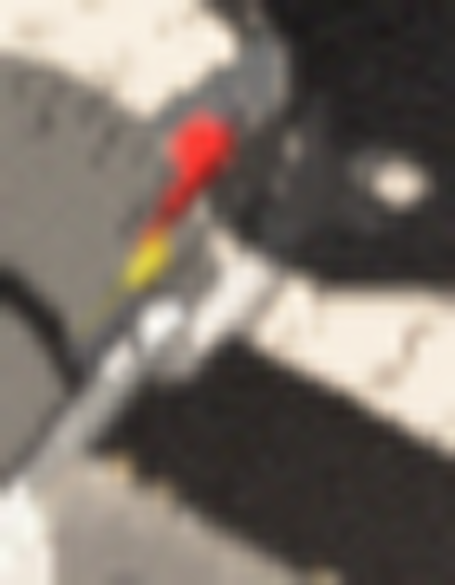

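View pics/s12tz.png

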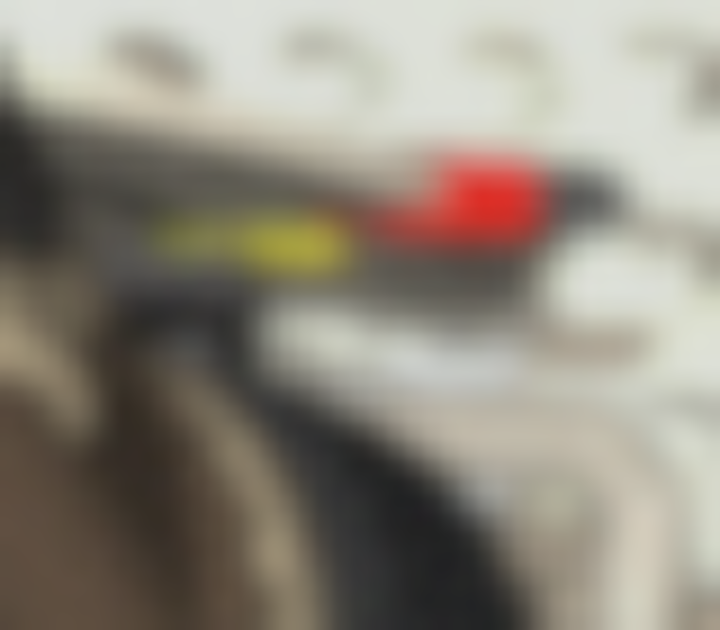

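View pics/s12c.png

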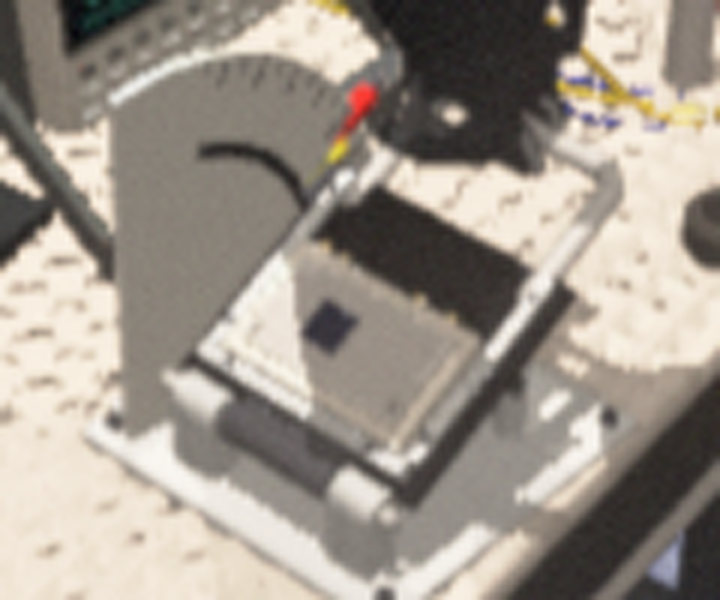

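```bash
python3 - <<'E'
from h import *
s=manip.state(); print(s['qvel'].round(2),s['gripper_width'],s['force'])
print(manip.job_done())
E
```

```text
[ 0.03 -0.01  0.04 -0.   -0.06  0.06] 0.11496381797341564 [ 2.29790192  5.20704503 -5.33871657]
the job is handed in; nothing more can be done
None
```

I pushed the cell holder home, lifted the plate by its bar to the red mark, and handed the job in while still holding it there, at about 19.4 s. No verdict was reported.

- **Cell home:** With the plate lying down, I pushed the cell holder with shut fingers until it stopped hard at about 19 N. Both pictures then showed no gap at the ledge. At the end the scene camera still put it about 55 mm from the hinge axis (54 mm is home). The top camera gave 48 mm, which cannot be right because the ledge is in the way, so I put that down to network error.
- **Plate held:** I gripped the bar with the opening steady at about 10 mm and turned the tool with the plate. The tool tilt at the end was 27.3°, the joints were still, and the load on the tool was about 8 N.
- **Pointer at the red mark:** At the end the scene network put the pointer at 26.0° and the red mark at 25.7°, and the tips meet in the picture. The checks did not fully agree:
    - Lining up pointer and rider by eye suggested about 28.5°.
    - Allowing for the rider sitting slightly behind the pointer gave about 27°, as did the networks.
    - I first went to 29.3° and came back to 27.3°, which should leave about 1.5° of error against the 3° allowed.
    - The top camera missed the pointer on the last check.
- **Loose parts and rider:** I saw no contact with either during the moves. I did not measure the loose parts again at the end.

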